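Hold down the sunken reset key of the faulted drive dock

ROBOT

A 7-joint arm with a two-finger parallel gripper is mounted at the origin on the work surface. World frame = base frame: x ahead of the robot, y to its left, z up, the work surface at z = 0. Lengths are in m, angles in rad, forces in N, time in s.
With the tool pointing down it reaches from about 0.4 to 0.875 m from the base axis. Payload 6.5 kg.
Tool frame: the origin (TCP) lies at the centre of the arm's flange, where the gripper is bolted on; the fingertips stand 166 mm ahead of it and the grasp point (between the pads) lies 147 mm ahead of it; z points along the fingers, y is the line along which they close (so a half turn about z gives the same grasp; the last joint's range is limited). The gripper opens to 88 mm and grips with 3 to 60 N. Pads are 18 mm wide; open, the fingers measure 123 mm over their backs; the gripper's body (75 mm by 187 mm) begins 45 mm behind the grasp point.
Start: joints at [-1.203, 0.536, -0.004, 1.538, 0.003, 1.067, -0.071], TCP at [0.273, 0.59, 0.405] pointing down, gripper open.
Joint ranges: [-2.7, 2.7], [-0.37, 2.16], [-1.27, 1.26], [0.24, 2.4], [-1.31, 4.45], [0.19, 1.91], [-2.76, 2.76]. Speed limits (rad/s): [2.39, 2.39, 3.14, 3.14, 3.14, 3.14, 3.14].

INTERFACE

Orientations are given as a rotation vector (axis times angle).
In Python, from bench import get_obs, grab_frame, calibration, workorder gives the robot as it stands.
- The arm moves only by the tool arm_command, never from a script. Its argument "targets" is a list of rows, each a list of 3 entries, a list of its own where there are three numbers: the finger opening in cm, from 0 to 8.81, then the shift along the tool's x, y, z in cm, then the turn about the tool's z in rad. In form: [[fingers, [x, y, z], yaw], ...]. A call has 1 to 20 rows; each row shifts and turns the commanded pose from where the row before left it, along the tool's axes as they then stand; what a row does not reach is not made up. A row lasts 1/12 s, in which the tool goes at most 41.7 mm and 7.16 degrees, less where a joint would pass 70% of its speed; a pose out of reach is approached as far as the arm can. A call with a gripper value outside its range is refused whole. The fingers move at their own pace and stop on an object; "grip_force" is the grip in N (left out, the last holds). Time passes only in rows, so rows that do not move let the fingers close. It gives the time, the measured TCP pose, the force, the opening and the grip force at its end, in the units of the state.
- get_obs(): the state, without advancing time (a new reading comes with each control period).
- grab_frame(name): name is "scene" or "top"; returns (picture, depth): 384x512x3 uint8, blue, green, red; 384x512 float32, m along the optical axis (not along the pixel's ray), 0 where there is no reading.
- calibration(name): a dict with "fx", "fy", "cx", "cy" (pixels), "rvec" (rotation vector, rad) and "tvec" (3), from world to camera coordinates, as OpenCV has them. Camera axes: x right, y down, z forward; pixel columns grow to the right and rows downward; lengths in m; the calibration is good to about 2 mm. A picture is of the moment at which its call begins. calibration takes no time and is no camera call.
- workorder.job_done(): hands the job in; it is judged then, once.
The state is a dict: "time_s": time; "joint_positions": joint angles; "qvel": joint speeds; "joint_torque": joint torques, N m; "eef_pos": TCP position; "tcp_rot": TCP orientation; "ft_force": force on the tool from outside, world axes, zero at the start; "moment": the same for the moment, N m; "grip_width": finger opening in m; "finger_force": force on a finger pad.
Only numpy, scipy, OpenCV 4.12 (cv2) and the standard library are available. Lean on these libraries where they do the work, as an engineer would, in place of code of your own. Each camera call takes 0.05 s, during which the arm holds its last target. There are 200 camera calls.

TASK

One of the two drive test docks shows a red lamp. With a fingertip, push that dock's shutter open by its yellow lug, reach down into the well and press the sunken orange reset key fully down for two seconds, then let it come up and push the shutter fully closed again. Nothing is to be picked up: leave both docks standing where they are, do not press the key or move the shutter of the dock with the green lamp, and do not disturb the drives, tools and containers around.

Things in the scene. Friction and masses are not known exactly. Their poses are not given: they have to be found in the camera images.
- dock_red: Loose drive test dock, dark grey, 1.6 to 2.9 kg, 200 (x) x 190 (y) x 60 mm high. Origin: underside centre; z up; -x side roughly faces the robot. Control half (x -100 to 0): flat top at z 60, well centred at x -50, y -42, shutter between guide rails 6 mm high, inner faces 58 mm apart along y. Half x 0 to 100: drive cradle, floor z 34. Lamp, 18 mm wide, 8 tall, at x -18, y 79: RED (reset this one).
- dock_green: Loose drive test dock, dark grey, 1.6 to 2.9 kg, 200 (x) x 190 (y) x 60 mm high. Origin: underside centre; z up; -x side roughly faces the robot. Control half (x -100 to 0): flat top at z 60, well centred at x -50, y -42, shutter between guide rails 6 mm high, inner faces 58 mm apart along y. Half x 0 to 100: drive cradle, floor z 34. Lamp, 18 mm wide, 8 tall, at x -18, y 79: GREEN (leave alone).
- well_red (a point): Centre of the mouth of the square well in the red-lamp dock, at rim height (60 mm above the bench). Well: 46 x 46 mm, sides parallel to the dock's x and y, floor 38 mm below the rim; the key stands in its middle.
- keytop_red (a point): Centre of the top face of the sunken round orange key (24 mm diameter) in the red-lamp dock, 26 mm below the well's rim when up; moves down with the key.
- key_red (a joint): Travel of that key, m: 0 up, 0.005 fully pressed (straight down). Spring: about 1.5 N to start moving, 5 N fully down; returns by itself.
- lug_red (a point): Top centre of the yellow lug on the shutter of the red-lamp dock, 20 mm above the well's rim. Lug: 36 mm along the dock's x, 8 mm along its y, 16 mm tall, in the middle of the grey metal shutter plate, 56 mm (x) x 60 mm (y), whose upper face is 4 mm above the rim.
- shutter_red (a joint): Position of that shutter along the dock's +y, m: 0 fully closed (lug centred over the well), 0.064 fully open (well quite clear). Stops at both ends; friction about 1.5 N, stays where it is left. Starts closed or up to 12 mm ajar.
- drive_red: Loose 2.5-inch drive lying in the red-lamp dock's cradle, black with a green board, 70 x 100 x 10 mm, 0.11 kg; origin at its underside's centre. Leave in place.
- well_green (a point): Centre of the mouth of the square well in the green-lamp dock, at rim height (60 mm above the bench). Well: 46 x 46 mm, sides parallel to the dock's x and y, floor 38 mm below the rim; the key stands in its middle.
- keytop_green (a point): Centre of the top face of the sunken round orange key (24 mm diameter) in the green-lamp dock, 26 mm below the well's rim when up; moves down with the key.
- key_green (a joint): Travel of that key, m: 0 up, 0.005 fully pressed (straight down). Spring: about 1.5 N to start moving, 5 N fully down; returns by itself.
- lug_green (a point): Top centre of the yellow lug on the shutter of the green-lamp dock, 20 mm above the well's rim. Lug: 36 mm along the dock's x, 8 mm along its y, 16 mm tall, in the middle of the grey metal shutter plate, 56 mm (x) x 60 mm (y), whose upper face is 4 mm above the rim.
- shutter_green (a joint): Position of that shutter along the dock's +y, m: 0 fully closed (lug centred over the well), 0.064 fully open (well quite clear). Stops at both ends; friction about 1.5 N, stays where it is left. Starts closed or up to 12 mm ajar.
- drive_green: Loose 2.5-inch drive lying in the green-lamp dock's cradle, black with a green board, 70 x 100 x 10 mm, 0.11 kg; origin at its underside's centre. Leave in place.
- screwdriver: Loose screwdriver, 160 mm long, lying in the aisle between the docks, pointing away from the robot; a bystander.
- spudger: Loose black plastic prying stick, 12 mm thick, 130 mm long, at the left of the docks; origin at its underside; a bystander.
- screw_tray: Loose clear tray, 70 x 90 x 20 mm, at the left of the docks; origin at its underside; a bystander.
- flux_jar: Loose small jar, 44 mm across, 45 mm tall, at the right of the docks; a bystander.
- wrench: Loose small wrench, 130 mm long, at the right; a bystander.

How it is judged:
By the outcome, as a careful person would: the job done as asked, in the order asked, and still so for the second after the job is handed in, with the robot touching nothing.
It also fails if it takes over 54 s, if anything falls off the work surface, if the arm or the gripper's body presses on something with over 40 N, if the wrist force passes 120 N, or if a joint passes its speed limit or range.

## Working session

There is one attempt and no reset: what is moved stays moved. The work goes in short steps, Python scripts to look and compute and a tool call to move; the robot and the scene stay as the last step left them, time stands still between calls to the robot, and variables do not carry over. Pictures are saved under pics/ and viewed, at most 10 in all, crops included, and the job is handed in when it is done.

Besides the shell and the picture viewer there is one more tool, called after "Call:" as name(argument=value, ...), one argument or row to a line, values as JSON. arm_command: Moves the arm, as the interface text tells. Its arguments: {"type":"object","properties":{"targets":{"type":"array","items":{"type":"array"}},"grip_force":{"type":"number"}},"required":["targets"]}

```bash
mkdir -p pics; ls; python3 - <<'E'
from bench import *
import cv2,numpy as np
for n in("scene","top"):
    p,d=grab_frame(n); cv2.imwrite(f"pics/{n}0.png",p); np.save(f"{n}0.npy",d)
    c=calibration(n); print(n,c)
o=get_obs(); print({k:np.round(v,3) for k,v in o.items()})
a=[cv2.imread(f"pics/{n}0.png") for n in("scene","top")]
E
```

```text
pics
scene {'fx': 452.19714094060396, 'fy': 452.19714094060396, 'cx': 244.26545567475114, 'cy': 191.61834588088058, 'rvec': array([ 1.32331434,  2.42091915, -0.77869477]), 'tvec': array([ 0.31650474, -0.31707297,  1.57407248])}
top {'fx': 408.8759064880077, 'fy': 408.8759064880077, 'cx': 255.74698766260568, 'cy': 189.70157065870984, 'rvec': array([ 2.1952937 , -2.15653423,  0.06666774]), 'tvec': array([3.50589764e-04, 5.30144377e-01, 1.42787833e+00])}
{'time_s': np.float64(0.1), 'joint_positions': array([-1.203,  0.537, -0.004,  1.539,  0.003,  1.067, -0.071]), 'qvel': array([-0.001, -0.002,  0.   , -0.003, -0.002, -0.001,  0.   ]), 'joint_torque': array([ 3.0000e-03, -5.7207e+01,  9.9400e-01, -2.5223e+01, -5.6000e-02,
        1.4000e-02,  0.0000e+00]), 'eef_pos': array([0.273, 0.59 , 0.404]), 'tcp_rot': array([-6.760e-01, -3.068e+00,  2.000e-03]), 'ft_force': array([ 0.046, -0.657, -0.215]), 'moment': array([0.009, 0.04 , 0.042]), 'finger_force': np.float64(0.0), 'grip_width': np.float64(0.088)}
```

View pics/scene0.png

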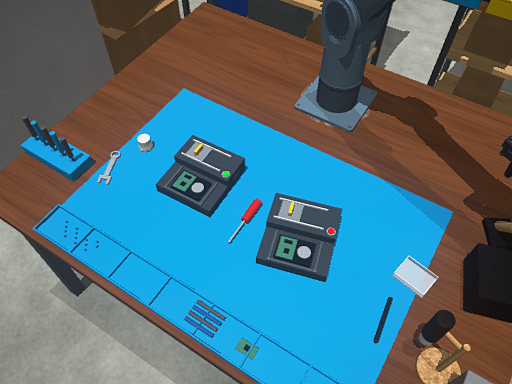

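View pics/top0.png

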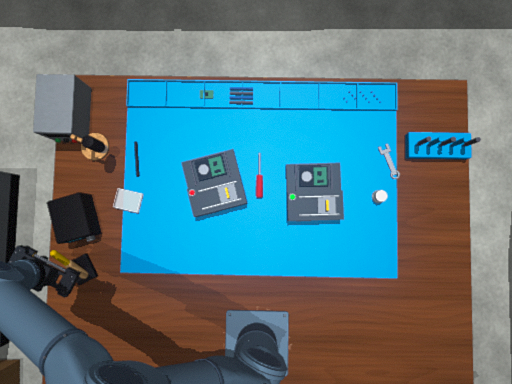

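The red-lamp dock is the left one in the top view (lamp at about (192,192), lug about (227,192)). In the scene view its lamp is at about (331,231) and its lug at about (291,208).

```bash
cat > h.py <<'E'
import cv2,numpy as np
from bench import *
def cam(n):
    c=calibration(n);R=cv2.Rodrigues(c["rvec"])[0];return c,R,c["tvec"]
def ray(n,uv,z):
    c,R,t=cam(n);uv=np.atleast_2d(uv).astype(float)
    d=np.c_[(uv[:,0]-c["cx"])/c["fx"],(uv[:,1]-c["cy"])/c["fy"],np.ones(len(uv))]@R
    o=-R.T@t;return o+d*((z-o[2])/d[:,2])[:,None]
def cloud(n,d):
    c,R,t=cam(n);v,u=np.mgrid[:384,:512]
    P=np.stack([(u-c["cx"])/c["fx"]*d,(v-c["cy"])/c["fy"]*d,d],-1);return (P-t)@R
def rect(P): # world xy pts -> centre,long/short,yaw of long axis(deg)
    return cv2.minAreaRect((P[:,:2]*1000).astype(np.float32))
def mask(p,col,roi):
    h=cv2.cvtColor(p,cv2.COLOR_BGR2HSV);H,S,V=cv2.split(h)
    m={"y":(H>18)&(H<35)&(S>120)&(V>110),"r":((H<8)|(H>172))&(S>150)&(V>100),"o":(H>5)&(H<18)&(S>150)&(V>90)}[col]
    o=np.zeros_like(m);x0,y0,x1,y1=roi;o[y0:y1,x0:x1]=m[y0:y1,x0:x1];return o
E
python3 - <<'E'
from h import *
for n,roi in(("top",(180,150,246,220)),("scene",(255,190,345,282))):
    p=cv2.imread(f"pics/{n}0.png");d=np.load(n+"0.npy");C=cloud(n,d)
    for c,z in(("y",.08),("r",.064)):
        m=mask(p,c,roi);v,u=np.nonzero(m);P=ray(n,np.c_[u,v],z)
        print(n,c,len(u),"uv",u.mean().round(1),v.mean().round(1),"ray",P.mean(0).round(4),"depthz",np.percentile(C[m][:,2],[10,50,90]).round(3),"cl",np.median(C[m],0).round(4),rect(P))
    x0,y0,x1,y1=roi;S=C[y0:y1,x0:x1].reshape(-1,3)
    for lo,hi in((.052,.072),(.02,.09)):
        T=S[(S[:,2]>lo)&(S[:,2]<hi)];print(n,lo,len(T),rect(T))
    g=cv2.resize(p[y0-5:y1+5,x0-5:x1+5],None,fx=5,fy=5,interpolation=cv2.INTER_CUBIC);cv2.imwrite(f"pics/{n}c.png",g)
a,b=[cv2.imread(f"pics/{n}c.png") for n in("top","scene")]
h=max(a.shape[0],b.shape[0]);f=lambda i:cv2.copyMakeBorder(i,0,h-i.shape[0],0,0,0)
o=np.hstack([f(a),f(b)]);s=min(800/o.shape[1],600/h);print(s,a.shape,b.shape);cv2.imwrite("pics/crop.png",cv2.resize(o,None,fx=s,fy=s))
E
```

```text
top y 23 uv 226.7 192.3 ray [0.5151 0.1074 0.08  ] depthz [0.072 0.078 0.082] cl [0.5158 0.1065 0.0781] ((514.5095825195312, 107.24347686767578), (32.254539489746094, 7.413791179656982), 15.343172073364258)
top r 17 uv 191.6 192.1 ray [0.5146 0.2296 0.064 ] depthz [0.063 0.065 0.068] cl [0.5148 0.2281 0.0655] ((514.9666748046875, 229.95204162597656), (13.879136085510254, 10.34266471862793), 1.7164162397384644)
top 0.052 1561 ((543.9735107421875, 156.41587829589844), (180.56387329101562, 189.67172241210938), 15.514674186706543)
top 0.02 3090 ((553.1337890625, 158.8960418701172), (203.13284301757812, 190.74478149414062), 15.905743598937988)
scene y 40 uv 290.8 208.3 ray [0.5198 0.112  0.08  ] depthz [0.074 0.079 0.082] cl [0.5205 0.1119 0.0792] ((520.1387329101562, 111.86473083496094), (43.872825622558594, 7.742009162902832), 14.332091331481934)
scene r 86 uv 281.9 212.9 ray [0.5365 0.0925 0.064 ] depthz [0.019 0.024 0.068] cl [0.5199 0.012  0.0243] ((538.8632202148438, 125.09677124023438), (39.59583282470703, 231.93650817871094), 6.904553413391113)
scene 0.052 2211 ((505.7267761230469, 148.0196075439453), (105.17057037353516, 190.21701049804688), 15.641778945922852)
scene 0.02 5099 ((561.0524291992188, 134.97097778320312), (204.63870239257812, 246.9635467529297), 15.736820220947266)
0.9090909090909091 (400, 380, 3) (510, 500, 3)
```

View pics/crop.png

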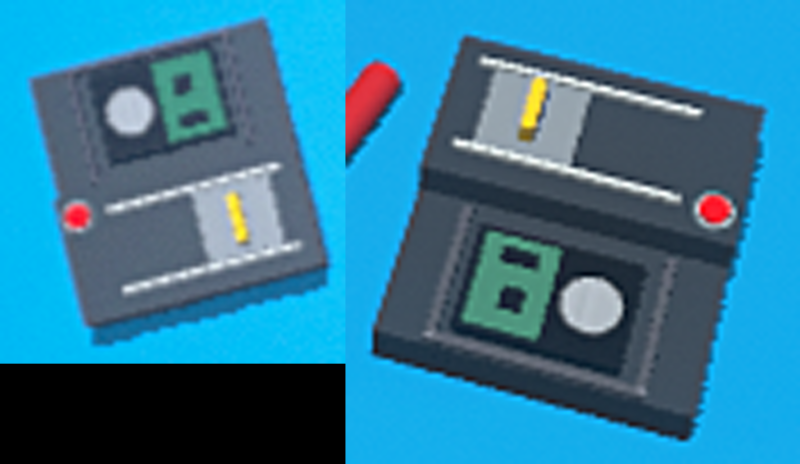

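Red dock: yaw is about 15.6°, the well is near (0.517, 0.106), and the shutter is about 3 mm ajar. First I move to above the lug's -y side with the fingers closed.

Call:
arm_command(
  targets=[
    [0,[-2.22,-1.81,0.3],0],
    [0,[-2.22,-1.81,0.3],0],
    [0,[-2.22,-1.81,0.3],0],
    [0,[-2.22,-1.81,0.3],0],
    [0,[-2.22,-1.81,0.3],0],
    [0,[-2.22,-1.81,0.3],0],
    [0,[-2.22,-1.81,0.3],0],
    [0,[-2.22,-1.81,0.3],0],
    [0,[-2.22,-1.81,0.3],0],
    [0,[-2.22,-1.81,0.3],0],
    [0,[-2.22,-1.81,0.3],0],
    [0,[-2.22,-1.81,0.3],0],
    [0,[-2.22,-1.81,0.3],0],
    [0,[-2.22,-1.81,0.3],0],
    [0,[-2.22,-1.81,0.3],0],
    [0,[-2.22,-1.81,0.3],0],
    [0,[-2.22,-1.81,0.3],0],
    [0,[-2.22,-1.81,0.3],0],
    [0,[-2.22,-1.81,0.3],0],
    [0,[-2.22,-1.81,0.3],0],
  ],
)

```text
time_s: 1.77
eef_pos: [0.5242, 0.0734, 0.3444]
tcp_rot: [-0.676, -3.068, 0.0]
ft_force: [-0.2, -0.2, 0.6]
grip_width: 0.0004
finger_force: 0.0
```

Call:
arm_command(
  targets=[
    [0,[0,0,0],-0.118],
    [0,[0,0,0],-0.118],
    [0,[0,0,0],-0.118],
    [0,[0,0,0],-0.118],
    [0,[0,0,0],-0.118],
    [0,[0,0,0],-0.118],
    [0,[0,0,0],0],
    [0,[0,0,0],0],
  ],
)

```text
time_s: 2.43
eef_pos: [0.5238, 0.0745, 0.3445]
tcp_rot: [0.424, -3.112, -0.0]
ft_force: [-0.6, -0.2, -1.5]
grip_width: 0.0002
finger_force: 0.0
```

```bash
cat >> h.py <<'E'
def st():
    o=get_obs();R=cv2.Rodrigues(np.array(o["tcp_rot"]))[0]
    tip=o["eef_pos"]+.166*R[:,2]
    a=np.deg2rad(15.6);M=np.array([[np.cos(a),np.sin(a)],[-np.sin(a),np.cos(a)]])
    print("t",round(float(o["time_s"]),2),"tip",(tip*1000).round(1),"dock xy",(M@(tip[:2]*1000-[553.5,160])).round(1),"tooly deg",np.rad2deg(np.arctan2(R[1,1],R[0,1])).round(2),"tilt",R[:2,2].round(4))
    print("F",o["ft_force"].round(2),"F dock",(M@o["ft_force"][:2]).round(2),"w",o["grip_width"].round(4),"tool x in dock",(M@R[:2,0]).round(2))
    return o,R
E
python3 - <<'E'
from h import *
st()
p,d=grab_frame("scene");cv2.imwrite("pics/s1.png",cv2.resize(p[120:290,220:370],None,fx=4,fy=3.5))
E
```

```text
t 2.43 tip [523.7  74.6 178.5] dock xy [-51.7 -74.3] tooly deg 105.5 tilt [-0.0005  0.0001]Traceback (most recent call last):
  File "<stdin>", line 2, in <module>
  File "h.py", line 23, in st
    print("F",o["ft_force"].round(2),"F dock",(M@o["ft_force"][:2]).round(2),"w",o["grip_width"].round(4),"tool x in dock",(M@R[:2,0]).round(2))
                                                                                 ^^^^^^^^^^^^^^^^^^^^^
AttributeError: 'float' object has no attribute 'round'
```

Call:
arm_command(
  targets=[
    [0,[0,0,1.5],0],
    [0,[0,0,1.5],0],
    [0,[0,0,1.5],0],
    [0,[0,0,1.5],0],
    [0,[0,0,1.5],0],
    [0,[0,0,1.5],0],
    [0,[0,0,0],0],
  ],
)

```text
time_s: 3.02
eef_pos: [0.5227, 0.0746, 0.2523]
tcp_rot: [0.424, -3.108, 0.001]
ft_force: [-0.0, -0.7, 0.1]
grip_width: 0.0004
finger_force: 0.0
```

```bash
sed -i 's/o\["grip_width"\].round(4)/o["grip_width"]/' h.py
python3 - <<'E'
from h import *
st()
p,d=grab_frame("scene");cv2.imwrite("pics/s1.png",cv2.resize(p[120:290,220:370],None,fx=3.5,fy=3.5))
E
```

```text
t 3.02 tip [522.   74.4  86.3] dock xy [-53.4 -74. ] tooly deg 105.54 tilt [-0.0045 -0.0012]
F [-0.03 -0.71  0.14] F dock [-0.22 -0.68] w 0.0004188653129183985 tool x in dock [-1.  0.]
```

View pics/s1.png

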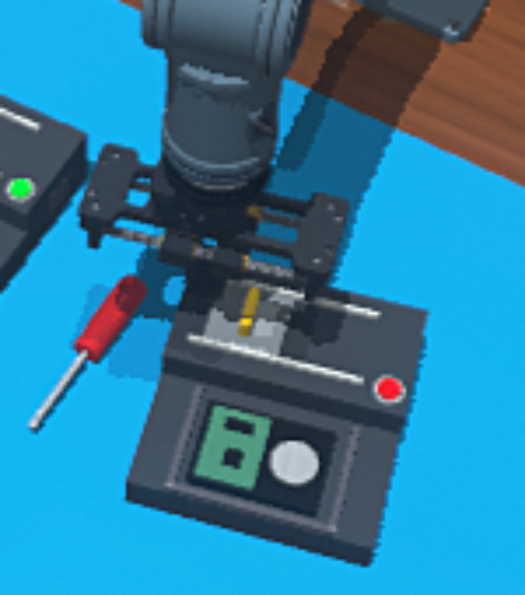

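The closed fingers are standing over the dock's right part, next to the lug (lug about (248,310) in the crop), with the shutter untouched. Next I lower to just above the rails and approach.

Call:
arm_command(
  targets=[
    [0,[-0.2,0,0.8],0],
    [0,[0,0,0.8],0],
    [0,[0,0,0],0],
    [0,[0,0.4,0],0],
    [0,[0,0.4,0],0],
    [0,[0,0.2,0],0],
    [0,[0,0.2,0],0],
    [0,[0,0.2,0],0],
    [0,[0,0.2,0],0],
    [0,[0,0.2,0],0],
  ],
)

```text
time_s: 3.9
eef_pos: [0.521, 0.0927, 0.2388]
tcp_rot: [-0.429, 3.112, -0.0]
ft_force: [-0.4, -1.6, 0.2]
grip_width: 0.0004
finger_force: 0.8
```

```bash
python3 -c "from h import *;st()"
```

```text
t 3.9 tip [521.   92.7  72.8] dock xy [-49.4 -56. ] tooly deg 105.71 tilt [ 0.0002 -0.    ]
F [-0.41 -1.57  0.19] F dock [-0.82 -1.41] w 0.0004344080721441957 tool x in dock [-1. -0.]
```

Call:
arm_command(
  targets=[
    [0,[0,0.1,0.3],0],
    [0,[0,0.3,0],0],
    [0,[0,0.3,0],0],
    [0,[0,0.3,0],0],
    [0,[0,0.3,0],0],
    [0,[0,0.3,0],0],
    [0,[0,0.3,0],0],
    [0,[0,0.3,0],0],
    [0,[0,0.3,0],0],
    [0,[0,0.3,0],0],
    [0,[0,0.3,0],0],
  ],
)

```text
time_s: 4.82
eef_pos: [0.5125, 0.1227, 0.2357]
tcp_rot: [-0.429, 3.112, -0.0]
ft_force: [1.2, -1.3, -0.5]
grip_width: 0.0005
finger_force: 0.8
```

```bash
python3 -c "from h import *;st()"
```

```text
t 4.82 tip [512.5 122.7  69.7] dock xy [-49.5 -24.9] tooly deg 105.72 tilt [ 0. -0.]
F [ 1.19 -1.3  -0.51] F dock [ 0.79 -1.57] w 0.0005459382321582918 tool x in dock [-1. -0.]
```

Call:
arm_command(
  targets=[
    [0,[0,0.3,0],0],
    [0,[0,0.3,0],0],
    [0,[0,0.3,0],0],
    [0,[0,0.3,0],0],
    [0,[0,0.3,0],0],
    [0,[0,0.2,0],0],
    [0,[0,0.2,0],0],
    [0,[0,0,0],0],
  ],
)

```text
time_s: 5.48
eef_pos: [0.5073, 0.1413, 0.2357]
tcp_rot: [0.43, -3.112, -0.0]
ft_force: [0.5, 0.1, -0.5]
grip_width: 0.0003
finger_force: 0.0
```

```bash
python3 - <<'E'
from h import *
st()
p,d=grab_frame("scene");cv2.imwrite("pics/s2.png",cv2.resize(p[150:290,240:360],None,fx=4.2,fy=4.2))
m=mask(p,"r",(320,220,345,245));v,u=np.nonzero(m);print("lamp",u.mean(),v.mean())
p=cv2.imread("pics/scene0.png");m=mask(p,"r",(320,220,345,245));v,u=np.nonzero(m);print("lamp0",u.mean(),v.mean())
E
```

```text
t 5.48 tip [507.3 141.3  69.7] dock xy [-49.5  -5.6] tooly deg 105.75 tilt [-0.0001  0.0003]
F [ 0.52  0.14 -0.54] F dock [ 0.54 -0.01] w 0.00028222379168851933 tool x in dock [-1. -0.]
lamp 330.7241379310345 230.41379310344828
lamp0 330.7241379310345 230.41379310344828
```

View pics/s2.png

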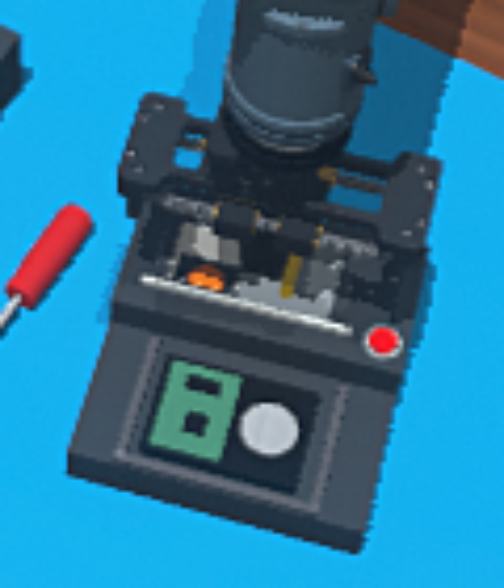

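The lug is being pushed (about (290,275) in the crop) and the orange key now shows at about (207,277). The lamp pixels haven't moved, so the dock hasn't either. I'll finish opening gently.

Call:
arm_command(
  targets=[
    [0,[0,0.2,0],0],
    [0,[0,0.2,0],0],
    [0,[0,0.1,0],0],
  ],
)

```text
time_s: 5.78
eef_pos: [0.5059, 0.1456, 0.2357]
tcp_rot: [0.429, -3.112, 0.0]
ft_force: [-0.2, -1.8, 0.2]
grip_width: 0.0003
finger_force: 0.8
```

Call:
arm_command(
  targets=[
    [0,[0,0.1,0],0],
    [0,[0,0,0],0],
  ],
)

```text
time_s: 5.95
eef_pos: [0.5056, 0.1466, 0.2357]
tcp_rot: [0.43, -3.112, 0.0]
ft_force: [-0.5, -0.9, 0.2]
grip_width: 0.0004
finger_force: 0.4
```

Call:
arm_command(
  targets=[
    [0,[0,0.1,0],0],
    [0,[0,0,0],0],
  ],
)

```text
time_s: 6.12
eef_pos: [0.5054, 0.1475, 0.2357]
tcp_rot: [0.43, -3.112, 0.0]
ft_force: [-0.5, -0.9, 0.6]
grip_width: 0.0005
finger_force: 0.5
```

Call:
arm_command(
  targets=[
    [0,[0,0.1,0],0],
    [0,[0,0,0],0],
  ],
)

```text
time_s: 6.28
eef_pos: [0.5051, 0.1485, 0.2357]
tcp_rot: [0.429, -3.112, 0.0]
ft_force: [0.5, -1.4, 0.7]
grip_width: 0.0006
finger_force: 0.6
```

Call:
arm_command(
  targets=[
    [0,[0,0.1,0],0],
    [0,[0,0,0],0],
  ],
)

```text
time_s: 6.45
eef_pos: [0.5049, 0.1495, 0.2357]
tcp_rot: [0.43, -3.112, 0.0]
ft_force: [-0.2, -1.0, 0.3]
grip_width: 0.0004
finger_force: 0.6
```

```bash
python3 -c "from h import *;st()"
```

```text
t 6.45 tip [504.8 149.5  69.7] dock xy [-49.7   3. ] tooly deg 105.72 tilt [-0.0003 -0.    ]
F [-0.22 -0.98  0.31] F dock [-0.48 -0.89] w 0.00039427107091631077 tool x in dock [-1. -0.]
```

Call:
arm_command(
  targets=[
    [0,[0,0.1,0],0],
    [0,[0,0.1,0],0],
    [0,[0,0,0],0],
  ],
)

```text
time_s: 6.7
eef_pos: [0.5045, 0.1508, 0.2357]
tcp_rot: [0.429, -3.112, 0.001]
ft_force: [-1.0, -3.6, 0.2]
grip_width: 0.0006
finger_force: 1.7
```

Call:
arm_command(
  targets=[
    [0,[0,0.1,0],0],
    [0,[0,0,0],0],
  ],
)

```text
time_s: 6.87
eef_pos: [0.5044, 0.1511, 0.2357]
tcp_rot: [0.428, -3.112, 0.003]
ft_force: [0.2, -5.4, 1.1]
grip_width: 0.0003
finger_force: 3.0
```

```bash
python3 - <<'E'
from h import *
st()
p,d=grab_frame("scene");cv2.imwrite("pics/s3.png",cv2.resize(p[190:240,270:350],None,fx=9,fy=9,interpolation=cv2.INTER_CUBIC))
m=mask(p,"r",(320,220,345,245));v,u=np.nonzero(m);print("lamp",u.mean(),v.mean())
for c,z in(("y",.08),("o",.034)):
    m=mask(p,c,(255,190,345,282));v,u=np.nonzero(m);P=ray("scene",np.c_[u,v],z);print(c,len(u),P.mean(0),rect(P))
E
```

```text
t 6.87 tip [504.4 150.8  69.7] dock xy [-49.8   4.4] tooly deg 105.65 tilt [-0.     -0.0017]
F [ 0.19 -5.44  1.07] F dock [-1.28 -5.29] w 0.00026781708664865803 tool x in dock [-1. -0.]
lamp 330.7241379310345 230.41379310344828
y 14 [0.5098998  0.17073286 0.08      ] ((500.9630126953125, 160.26243591308594), (57.153953552246094, 41.930755615234375), 14.112476348876953)
o 27 [0.51820529 0.10759758 0.034     ] ((516.5988159179688, 106.09812927246094), (16.506351470947266, 19.68811798095703), 32.3681640625)
```

View pics/s3.png

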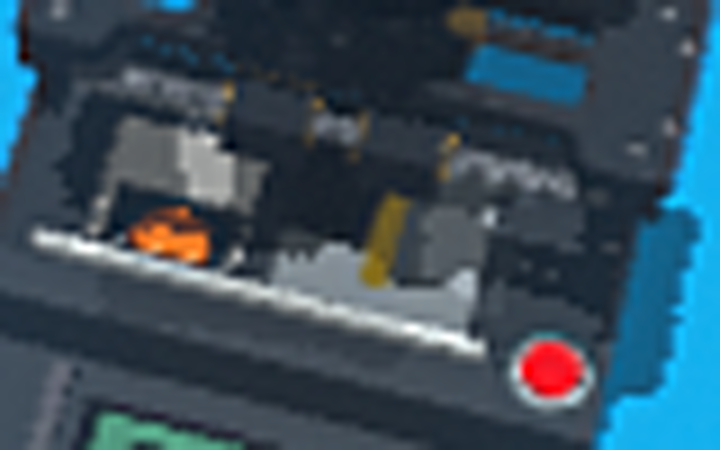

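The shutter is at its open stop (5 N, lug about (385,240) in the crop), the dock hasn't moved, and the key is clear at about (172,237). Next I move over the well and descend.

Call:
arm_command(
  targets=[
    [0,[0,-0.5,0],0],
    [0,[0,-1,0],0],
    [0,[0,-1,0],0],
    [0,[0,-1,0],0],
    [0,[0,-1,0],0],
    [0,[0,0,0],0],
    [0,[0,0,0],0],
  ],
)

```text
time_s: 7.5
eef_pos: [0.5166, 0.108, 0.2357]
tcp_rot: [-0.426, 3.112, -0.0]
ft_force: [-0.4, 1.0, -1.2]
grip_width: 0.0005
finger_force: 0.0
```

```bash
python3 -c "from h import *;st()"
```

```text
t 7.5 tip [516.7 108.   69.7] dock xy [-49.4 -40.2] tooly deg 105.6 tilt [0.0002 0.    ]
F [-0.44  1.02 -1.18] F dock [-0.15  1.1 ] w 0.0005140100895122863 tool x in dock [-1. -0.]
```

Call:
arm_command(
  targets=[
    [0,[0,0,0.4],0],
    [0,[0,0,0.4],0],
    [0,[0,0,0.4],0],
    [0,[0,0,0],0],
  ],
)

```text
time_s: 7.83
eef_pos: [0.5158, 0.1094, 0.2227]
tcp_rot: [0.431, -3.11, -0.0]
ft_force: [-0.0, -1.3, -0.4]
grip_width: 0.0003
finger_force: 0.0
```

Call:
arm_command(
  targets=[
    [0,[0,0,0.4],0],
    [0,[0,0,0.4],0],
    [0,[0,0,0.4],0],
    [0,[0,0,0.4],0],
    [0,[0,0,0],0],
  ],
)

```text
time_s: 8.25
eef_pos: [0.516, 0.1089, 0.2068]
tcp_rot: [0.429, -3.111, 0.0]
ft_force: [0.5, 0.3, 0.1]
grip_width: 0.0003
finger_force: 0.0
```

Call:
arm_command(
  targets=[
    [0,[0,0,0.3],0],
    [0,[0,0,0.3],0],
    [0,[0,0,0],0],
  ],
)

```text
time_s: 8.5
eef_pos: [0.5162, 0.1089, 0.2012]
tcp_rot: [0.429, -3.111, 0.0]
ft_force: [-0.4, 0.1, 0.1]
grip_width: 0.0005
finger_force: 0.0
```

```bash
python3 -c "from h import *;st()"
```

```text
t 8.5 tip [516.1 108.9  35.2] dock xy [-49.8 -39.2] tooly deg 105.71 tilt [-0.0006 -0.0002]
F [-0.43  0.12  0.09] F dock [-0.38  0.23] w 0.0005140617986055842 tool x in dock [-1. -0.]
```

Call:
arm_command(
  targets=[
    [0,[0,0,0.2],0],
    [0,[0,0,0.2],0],
    [0,[0,0,0.2],0],
    [0,[0,0,0],0],
  ],
)

```text
time_s: 8.83
eef_pos: [0.5165, 0.109, 0.1957]
tcp_rot: [-0.429, 3.112, -0.0]
ft_force: [-2.5, -0.6, 4.6]
grip_width: 0.0006
finger_force: 2.3
```

Call:
arm_command(
  targets=[
    [0,[0,0,0.1],0],
    [0,[0,0,0],0],
  ],
)

```text
time_s: 9.0
eef_pos: [0.5165, 0.109, 0.1954]
tcp_rot: [-0.429, 3.112, -0.0]
ft_force: [-3.0, 0.2, 9.1]
grip_width: 0.0003
finger_force: 4.9
```

Fully down (9 N, stiff); I'll hold it there for more than 2 s.

Call:
arm_command(
  targets=[
    [0,[0,0,0.05],0],
    [0,[0,0,0],0],
    [0,[0,0,0],0],
    [0,[0,0,0],0],
    [0,[0,0,0],0],
    [0,[0,0,0],0],
    [0,[0,0,0],0],
    [0,[0,0,0],0],
    [0,[0,0,0],0],
    [0,[0,0,0],0],
    [0,[0,0,0],0],
    [0,[0,0,0],0],
    [0,[0,0,0],0],
    [0,[0,0,0],0],
    [0,[0,0,0],0],
    [0,[0,0,0],0],
  ],
)

```text
time_s: 10.33
eef_pos: [0.5165, 0.1089, 0.1953]
tcp_rot: [-0.429, 3.112, -0.0]
ft_force: [-4.4, -1.5, 14.6]
grip_width: 0.0005
finger_force: 7.7
```

Call:
arm_command(
  targets=[
    [0,[0,0,0],0],
    [0,[0,0,0],0],
    [0,[0,0,0],0],
    [0,[0,0,0],0],
    [0,[0,0,0],0],
    [0,[0,0,0],0],
    [0,[0,0,0],0],
    [0,[0,0,0],0],
    [0,[0,0,0],0],
    [0,[0,0,0],0],
    [0,[0,0,0],0],
    [0,[0,0,0],0],
    [0,[0,0,0],0],
    [0,[0,0,0],0],
  ],
)

```text
time_s: 11.5
eef_pos: [0.5165, 0.1089, 0.1953]
tcp_rot: [-0.429, 3.112, -0.0]
ft_force: [-4.6, -0.6, 15.5]
grip_width: 0.0006
finger_force: 7.7
```

Call:
arm_command(
  targets=[
    [0,[0,0,-0.3],0],
    [0,[0,0,-0.5],0],
    [0,[0,0,-0.8],0],
    [0,[0,0,-1],0],
    [0,[0,0,-1],0],
    [0,[0,0,-1.5],0],
    [0,[0,0,-1.5],0],
    [0,[0,0,0],0],
    [0,[0,0,0],0],
  ],
)

```text
time_s: 12.25
eef_pos: [0.5168, 0.109, 0.2613]
tcp_rot: [-0.429, 3.11, 0.001]
ft_force: [0.1, 0.1, -0.5]
grip_width: 0.0006
finger_force: 0.0
```

```bash
python3 -c "from h import *;st()"
```

```text
t 12.25 tip [517.1 109.2  95.3] dock xy [-48.7 -39.2] tooly deg 105.71 tilt [0.0022 0.0007]
F [ 0.05  0.13 -0.5 ] F dock [0.09 0.12] w 0.000564118010195819 tool x in dock [-1. -0.]
```

Call:
arm_command(
  targets=[
    [0,[0,1.2,-0.3],0],
    [0,[0,1.2,0],0],
    [0,[0,1.2,0],0],
    [0,[0,1.2,0],0],
    [0,[0,1.2,0],0],
    [0,[0,1.2,0],0],
    [0,[0,1.2,0],0],
    [0,[0.1,1.1,0],0],
    [0,[0,0,0],0],
    [0,[0,0,0.7],0],
    [0,[0,0,0.7],0],
    [0,[0,0,0.7],0],
    [0,[0,0,0.7],0],
    [0,[0,0,0],0],
    [0,[0,0,0],0],
  ],
)

```text
time_s: 13.5
eef_pos: [0.4896, 0.1996, 0.2345]
tcp_rot: [0.428, -3.111, 0.001]
ft_force: [-0.9, -0.0, 0.1]
grip_width: 0.0003
finger_force: 0.0
```

```bash
python3 - <<'E'
from h import *
st()
p,d=grab_frame("scene")
m=mask(p,"r",(320,220,345,245));v,u=np.nonzero(m);print("lamp",u.mean(),v.mean())
E
```

```text
t 13.5 tip [489.4 199.5  68.5] dock xy [-51.2  55.3] tooly deg 105.67 tilt [-0.0013 -0.0008]
F [-0.91 -0.05  0.09] F dock [-0.89  0.2 ] w 0.0003224767378111703 tool x in dock [-1. -0.]
lamp 330.7241379310345 230.41379310344828
```

Call:
arm_command(
  targets=[
    [0,[0,-0.3,0],0],
    [0,[0,-0.2,0],0],
    [0,[0,-0.2,0],0],
    [0,[0,-0.2,0],0],
    [0,[0,-0.2,0],0],
    [0,[0,-0.2,0],0],
    [0,[0,-0.2,0],0],
    [0,[0,-0.3,0],0],
    [0,[0,-0.3,0],0],
    [0,[0,-0.3,0],0],
    [0,[0,-0.3,0],0],
    [0,[0,-0.3,0],0],
  ],
)

```text
time_s: 14.55
eef_pos: [0.4979, 0.171, 0.2353]
tcp_rot: [-0.43, 3.112, 0.0]
ft_force: [-0.9, 1.2, 0.1]
grip_width: 0.0005
finger_force: 0.9
```

Call:
arm_command(
  targets=[
    [0,[0,-0.3,0],0],
    [0,[0,-0.3,0],0],
    [0,[0,-0.3,0],0],
    [0,[0,-0.3,0],0],
    [0,[0,-0.3,0],0],
    [0,[0,-0.3,0],0],
    [0,[0,-0.3,0],0],
    [0,[0,-0.3,0],0],
    [0,[0,-0.3,0],0],
    [0,[0,-0.3,0],0],
    [0,[0,-0.3,0],0],
    [0,[0,0,0],0],
  ],
)

```text
time_s: 15.55
eef_pos: [0.507, 0.1386, 0.2352]
tcp_rot: [-0.428, 3.112, -0.001]
ft_force: [-0.5, -0.1, 0.0]
grip_width: 0.0004
finger_force: 0.0
```

```bash
python3 - <<'E'
from h import *
st()
p,d=grab_frame("scene");cv2.imwrite("pics/s4.png",cv2.resize(p[180:250,260:350],None,fx=7,fy=7,interpolation=cv2.INTER_CUBIC))
m=mask(p,"r",(320,220,345,245));v,u=np.nonzero(m);print("lamp",u.mean(),v.mean())
E
```

```text
t 15.55 tip [507.1 138.5  69.2] dock xy [-50.5  -8.2] tooly deg 105.66 tilt [ 0.0002 -0.0005]
F [-0.53 -0.11  0.05] F dock [-0.54  0.04] w 0.00042372201960502693 tool x in dock [-1. -0.]
lamp 330.7241379310345 230.41379310344828
```

View pics/s4.png

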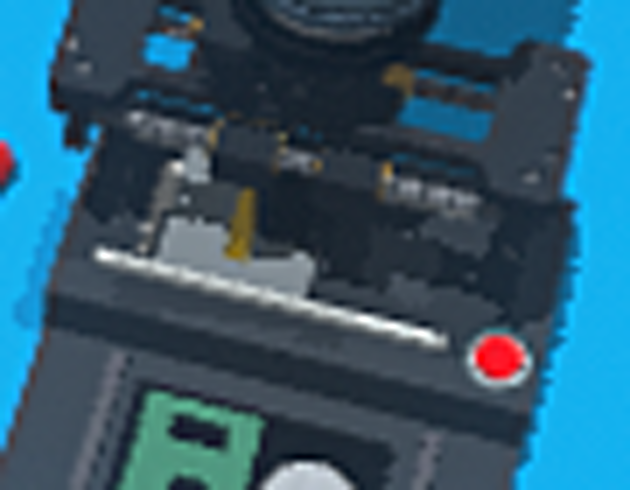

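The shutter is nearly closed (lug about (240,225) in the crop) and the dock hasn't moved. I'll close the rest in small steps until it meets the stop.

Call:
arm_command(
  targets=[
    [0,[0,-0.2,0],0],
    [0,[0,-0.2,0],0],
    [0,[0,-0.2,0],0],
    [0,[0,-0.1,0],0],
    [0,[0,0,0],0],
  ],
)

```text
time_s: 16.02
eef_pos: [0.5087, 0.1324, 0.2352]
tcp_rot: [0.429, -3.112, 0.0]
ft_force: [-0.4, 0.3, 0.7]
grip_width: 0.0002
finger_force: 0.2
```

Call:
arm_command(
  targets=[
    [0,[0,-0.1,0],0],
    [0,[0,-0.1,0],0],
    [0,[0,0,0],0],
  ],
)

```text
time_s: 16.27
eef_pos: [0.5092, 0.1306, 0.2352]
tcp_rot: [0.429, -3.112, 0.0]
ft_force: [-0.1, 1.1, -0.5]
grip_width: 0.0004
finger_force: 0.5
```

Call:
arm_command(
  targets=[
    [0,[0,-0.1,0],0],
    [0,[0,-0.1,0],0],
    [0,[0,0,0],0],
  ],
)

```text
time_s: 16.52
eef_pos: [0.5097, 0.1287, 0.2352]
tcp_rot: [0.429, -3.112, 0.0]
ft_force: [-0.6, 0.9, -1.0]
grip_width: 0.0006
finger_force: 0.5
```

```bash
python3 -c "from h import *;st()"
```

```text
t 16.52 tip [509.7 128.6  69.2] dock xy [-50.6 -18.4] tooly deg 105.7 tilt [-0.0001 -0.0002]
F [-0.6   0.92 -0.95] F dock [-0.33  1.05] w 0.0005515738448381672 tool x in dock [-1. -0.]
```

Call:
arm_command(
  targets=[
    [0,[0,-0.1,0],0],
    [0,[0,-0.1,0],0],
    [0,[0,0,0],0],
  ],
)

```text
time_s: 16.77
eef_pos: [0.5103, 0.1267, 0.2352]
tcp_rot: [0.429, -3.112, 0.0]
ft_force: [-1.0, 0.9, -0.5]
grip_width: 0.0003
finger_force: 0.5
```

Call:
arm_command(
  targets=[
    [0,[0,-0.1,0],0],
    [0,[0,0,0],0],
  ],
)

```text
time_s: 16.93
eef_pos: [0.5105, 0.1258, 0.2352]
tcp_rot: [0.429, -3.112, 0.0]
ft_force: [-0.2, 0.8, -0.7]
grip_width: 0.0006
finger_force: 0.5
```

Call:
arm_command(
  targets=[
    [0,[0,-0.1,0],0],
    [0,[0,0,0],0],
  ],
)

```text
time_s: 17.1
eef_pos: [0.5108, 0.1248, 0.2352]
tcp_rot: [0.429, -3.112, 0.0]
ft_force: [-0.6, 1.2, -0.2]
grip_width: 0.0006
finger_force: 0.5
```

Call:
arm_command(
  targets=[
    [0,[0,-0.1,0],0],
    [0,[0,0,0],0],
  ],
)

```text
time_s: 17.27
eef_pos: [0.5111, 0.1241, 0.2352]
tcp_rot: [0.429, -3.112, -0.0]
ft_force: [-0.4, 1.7, -1.2]
grip_width: 0.0005
finger_force: 0.7
```

Call:
arm_command(
  targets=[
    [0,[0,-0.1,0],0],
    [0,[0,0,0],0],
  ],
)

```text
time_s: 17.43
eef_pos: [0.5111, 0.1238, 0.2352]
tcp_rot: [0.43, -3.112, -0.002]
ft_force: [-1.7, 3.0, -1.0]
grip_width: 0.0004
finger_force: 2.2
```

Call:
arm_command(
  targets=[
    [0,[0,-0.05,0],0],
    [0,[0,0,0],0],
  ],
)

```text
time_s: 17.6
eef_pos: [0.5111, 0.1237, 0.2352]
tcp_rot: [0.431, -3.112, -0.002]
ft_force: [-3.7, 5.2, -1.1]
grip_width: 0.0005
finger_force: 2.9
```

```bash
python3 -c "from h import *;st()"
```

```text
t 17.6 tip [511.1 124.   69.2] dock xy [-50.6 -23.3] tooly deg 105.78 tilt [-0.0005  0.0014]
F [-3.69  5.16 -1.12] F dock [-2.17  5.96] w 0.0004901065832155748 tool x in dock [-1. -0.]
```

The shutter is at its closed stop. I'll back off, raise clear, move aside and check.

Call:
arm_command(
  targets=[
    [0,[0,0.3,0],0],
    [0,[0,0.5,0],0],
    [0,[0,0,-1],0],
    [0,[0,0,-2],0],
    [0,[0,0,-3],0],
    [0,[0,0,-3],0],
    [0,[0,0,-3],0],
    [0,[2,1,-2],0],
    [0,[2,3,0],0],
    [0,[1,3,0],0],
    [0,[1,3,0],0],
    [0,[0,3,0],0],
    [0,[0,3,0],0],
    [0,[0,3,0],0],
    [0,[0,3,0],0],
    [0,[0,3,0],0],
    [0,[0,0,0],0],
    [0,[0,0,0],0],
  ],
)

```text
time_s: 19.1
eef_pos: [0.3833, 0.3559, 0.3759]
tcp_rot: [-0.434, 3.111, 0.001]
ft_force: [-0.3, -1.2, -1.0]
grip_width: 0.0002
finger_force: 0.0
```

```bash
python3 - <<'E'
from h import *
st()
p,d=grab_frame("scene");q=cv2.imread("pics/scene0.png")
f=lambda i:cv2.resize(i[120:300,150:370],None,fx=3.6,fy=3.2)
cv2.imwrite("pics/s5.png",f(p)[:600])
for c,r in(("r",(320,220,345,245)),("y",(270,195,320,225))):
    for i in(q,p):
        v,u=np.nonzero(mask(i,c,r));P=ray("scene",np.c_[u,v],.08 if c=="y" else .064);print(c,len(u),u.mean(),v.mean(),P.mean(0))
E
```

```text
t 19.1 tip [383.5 356.  209.9] dock xy [-111.1  234.5] tooly deg 105.88 tilt [0.0008 0.0006]
F [-0.29 -1.16 -0.98] F dock [-0.59 -1.04] w 0.0002301290675131001 tool x in dock [-1. -0.]
r 29 330.7241379310345 230.41379310344828 [0.51452752 0.23183028 0.064     ]
r 28 330.7857142857143 230.5 [0.51467748 0.23208807 0.064     ]
y 40 290.825 208.325 [0.51982888 0.11203344 0.08      ]
y 44 289.59090909090907 208.36363636363637 [0.52172117 0.10927463 0.08      ]
```

View pics/s5.png

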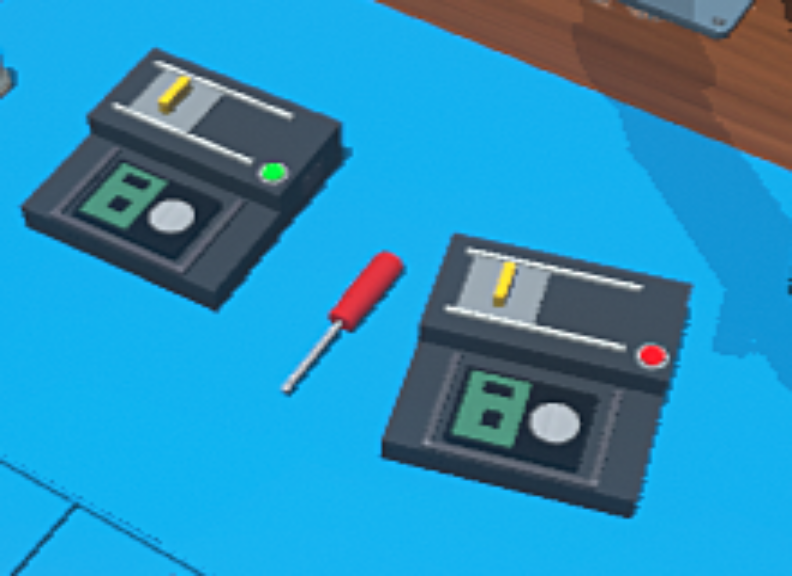

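The red dock's shutter is closed (lug about (505,283) in the crop), about 3 mm further than at the start. Both docks, the drives and the screwdriver are where they were.

```bash
python3 -c "from bench import workorder;print(workorder.job_done())"
```

```text
the job is handed in; nothing more can be done
None
```

I opened the red-lamp dock's shutter, held its reset key fully down for over 2 s, released it and closed the shutter to its stop; in the final picture neither dock had visibly moved, and I handed the job in at about 19 s (no verdict was shown).

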